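# Unscrew the left-hand blade cap of a desk fan before the Tet cleaning

## Task

Before the Tet cleaning the fan stands face up with its grille off: unscrew the fluted cap that holds its blade and stand it upright in the blue saucer. The cap has a left-hand thread, so turn it clockwise, and go by feel: the blade turns along at first until the chopstick stuck up behind it stops it, then the cap gives and climbs; do not tighten it, wrench it, or pull before the thread has run out, for that strains the thread. Once it is free keep hold of it until it stands in the saucer, do not lean on the fan or its blade, and leave the other things where they are.

Things in the scene. Friction and masses are not known exactly. Their poses are not given: they have to be found in the camera images.
- fan: White plastic desk fan, face up, fixed where it stands. Origin: centre of its underside, straight below the shaft; z up. Base 180 mm across. A shroud 220 mm across (wall 4.5 mm) rings the blade, rim 162 mm above the origin; its fork reaches 127 mm from the shaft along the fan's y. Blade and hub (60 mm across, face 142 mm above the origin) turn freely until a rib behind the hub meets the chopstick.
- stub_top (a point): Tip of the rotor's threaded stub, on the shaft's axis, 20.5 mm above the hub face, inside the cap. Coarse two-start left-hand thread, lead 17 mm: turned clockwise on it (seen from above) the cap climbs 2.7 mm a radian and comes free after 2.9 rad, 8 mm up. But cap and rotor first turn together, anything up to half a turn, before the rotor is stopped. Play: 1 mm up and down and sideways.
- cap: Light grey plastic blade cap, 36 mm tall, 70 g. Origin: centre of its underside, z up; at the start 145 mm above the fan's origin. Upper 16 mm: round fluted head 36 mm across, hard, the place to grip (45 N is ample); below, a skirt 33 mm across with a bore 20 mm deep. Hand-tight on a springy washer: about 10 N, 0.15 N m to break loose, light after 0.8 rad. Anticlockwise it soon jams.
- saucer: Blue ceramic saucer, loose, 240 g, 122 mm across its rim and 18 mm high. Origin at the centre of its underside; its flat inner floor is 5 mm above the origin and about 80 mm across.
- tumbler_a: Empty clear glass tumbler, 70 mm across, 95 mm tall, standing about 130 mm beyond the saucer (+x side). Origin under its centre. Leave alone.
- tumbler_b: Second empty glass tumbler of the same size. Leave alone.
- candy_box: Closed red plastic Tet candy box with a hinged lid and gold trim, 156 x 216 x 64 mm. Origin under its centre. Leave alone.
- toothpick_holder: White ceramic toothpick holder, 42 mm across, 52 mm tall (toothpicks to 70 mm). Origin under its centre. Leave alone.
- nail_clipper: Chrome nail clipper, 60 x 14 x 17 mm, lying flat. Origin under its centre. Leave alone.
- remote: Black TV remote control, 165 x 44 x 16 mm, lying flat. Origin under its centre. Leave alone.
- front_grille: The fan's round front grille, 226 mm across, 14 mm high, lying flat. Origin under its centre. Leave alone.
Not all that is in view belongs to the job. Of the things like the saucer, leave any that is brown or purple; of the rest the smaller one is meant.

How it is judged:
On the way:
1. the cap, unscrewed clockwise, is lifted clear of the threaded stub (z of cap in the frame of fan above 0.17 m), for 0.1 s.
At the end, for the whole second after the job is handed in: The cap stands upright (within 0.25 rad), released and at rest, on the floor of the saucer, its axis within 30 mm of the saucer's centre and its underside less than 12 mm above the saucer's underside; the saucer is level and within 40 mm of where it was (horizontal distance between cap and saucer below 0.03 m and z of cap in the frame of saucer below 0.012 m and angle between cap's own z axis and vertical below 0.25 rad and linear speed of cap below 0.02 m/s and angle between saucer's own z axis and vertical below 0.1 rad and distance of saucer from where it was at the start of the episode below 0.04 m and contact force between the fingers and cap below 0.05 N); the robot touches nothing.
It fails at once if the thread is strained: cap and fan (thread and washer together, about 22 N when hand-tight) press on each other with more than 38 N, from pulling early, tightening or wrenching (contact force between cap and fan above 38 N).
It fails at once if the robot leans on the fan or its blade with more than 10 N (contact force between any of the fingers, the arm and fan above 10 N).
It fails at once if the cap is let go on the fan after it has come free of the thread (underside more than 153.8 mm above the fan's origin) (horizontal distance between cap and fan below 0.12 m and z of cap in the frame of fan above 0.1538 m and contact force between the fingers and cap below 0.05 N).
It fails at once if the cap is let go away from the fan while its underside is more than 20 mm above the table (horizontal distance between cap and fan above 0.05 m and height (world z) of cap above 0.02 m and contact force between the fingers and cap below 0.05 N).
It fails at once if one of the other things is shifted by more than 20 mm (distance of any of tumbler_a, tumbler_b, candy_box, toothpick_holder, nail_clipper, remote, front_grille from where it was at the start of the episode above 0.02 m).
It also fails if it takes over 72 s, if anything falls off the work surface, if the arm or the gripper's body presses on something with over 40 N, if the wrist force passes 120 N, or if a joint passes its speed limit or range.

## Robot

A 7-joint arm with a two-finger parallel gripper is mounted at the origin on the work surface. World frame = base frame: x ahead of the robot, y to its left, z up, the work surface at z = 0. Lengths are in m, angles in rad, forces in N, time in s.
With the tool pointing down it reaches from about 0.425 to 0.925 m from the base axis. Payload 6.8 kg.
Tool frame: the origin (TCP) lies on the front face of the gripper's body, between the roots of the fingers; the fingertips stand 73 mm ahead of it and the grasp point (between the pads) lies 54 mm ahead of it (bot.finger_overhang is the z of the fingertips in the tool frame, in m); z points along the fingers, y is the line along which they close (so a half turn about z gives the same grasp; the last joint's range is limited). The gripper opens to 85 mm and grips with 20 to 120 N. Pads are 22 mm wide; open, the fingers measure 114 mm over their backs; the gripper's body (76 mm by 85 mm) begins 54 mm behind the grasp point. The pads swing forward as they close: fully open they stand 13 mm farther back than shut.
Start: joints at [1.081, 0.477, 0.022, 1.555, -0.011, 1.109, -0.083], TCP at [0.252, -0.626, 0.304] pointing down, gripper open.
Joint ranges: [-2.96, 2.96], [-0.34, 2.1], [-1.41, 1.46], [0.24, 2.44], [-1.37, 4.51], [0.17, 1.92], [-2.96, 2.96]. Speed limits (rad/s): [2.39, 2.39, 3.14, 3.14, 3.14, 3.14, 3.14].

## Interface

Orientations are given as a unit quaternion [w, x, y, z].
In Python, from station import bot gives the robot as it stands.
- The arm moves only by the tool servo_tool, never from a script. Its argument "motion" is one flat list of numbers, 7 for each row, row after row: the shift along the tool's x, y, z as a fraction of full scale, then the turn, a rotation vector about the tool's x, y, z as a fraction of full scale, then the closure, from 0 (fully open) to 1 (shut). In form: [tx, ty, tz, ax, ay, az, gripper, tx, ty, tz, ax, ay, az, gripper, ...]. A call has 1 to 5 rows; each row shifts and turns the commanded pose from where the row before left it, along the tool's axes as they then stand; what a row does not reach is not made up. Full scale, the value 1, is 0.02 m for a shift and 0.15 rad for a turn. A row lasts 1/8 s, in which the tool goes at most 62.5 mm and 10.7 degrees, less where a joint would pass 70% of its speed; a pose out of reach is approached as far as the arm can. A call with a number of a shift or a turn outside -1 to 1 is refused whole. A call with a gripper value outside its range is refused whole. The fingers move at their own pace and stop on an object; "grip_force" is the grip in N (left out, the last holds). Time passes only in rows, so rows that do not move let the fingers close. It gives the time, the measured TCP pose, the force, the opening and the grip force at its end, in the units of the state.
- bot.get_obs(): the state, without advancing time (a new reading comes with each control period).
- bot.read_camera(name): name is "side" or "top"; returns the picture (420x560x3 uint8, red, green, blue); there is no depth.
- bot.get_calibration(name): a dict with "mtx" (3x3 intrinsics, pixels), "rvec" (rotation vector, rad) and "tvec" (3), from world to camera coordinates, as OpenCV has them. Camera axes: x right, y down, z forward; pixel columns grow to the right and rows downward; lengths in m; the calibration is good to about 2 mm. A picture is of the moment at which its call begins. get_calibration takes no time and is no camera call.
- bot.hand_in(): hands the job in; it is judged then, once.
Trained networks look in the newest picture that a camera, given by its name, has taken for a name from the list of things; names that differ only in an ending like _2 or _b are one class to them, and where a whole thing is asked for, a point or a joint stands for the part that bears it (a point fixed in the world has none). Each returns a list of dicts, best first, with "p" (0 to 1); they miss things now and then, are a little off and sometimes report something else, mostly with a low value. They report only what shows in the picture. A call takes as long as a camera call. They do not tell look-alikes from the thing itself.
- bot.boxes_of(camera, name): "uv" ([column, row] in pixels, amid what is visible of it).
The state is a dict: "t": time; "q": joint angles; "joint_vel": joint speeds; "joint_torque": joint torques, N m; "eef_pos": TCP position; "tool_rot": TCP orientation; "contact_force": force on the tool from outside, world axes, zero at the start; "torque": the same for the moment, N m; "gripper_width": opening from 0.0 (shut) to 1.0 (fully open); "grasp_force": force on a finger pad.
Only numpy, scipy, OpenCV 4.12 (cv2) and the standard library are available. Lean on these libraries where they do the work, as an engineer would, in place of code of your own. Each camera call takes 0.05 s, during which the arm holds its last target. There are 200 camera calls.

## Working session

There is one attempt and no reset: what is moved stays moved. The work goes in short steps, Python scripts to look and compute and a tool call to move; the robot and the scene stay as the last step left them, time stands still between calls to the robot, and variables do not carry over. Pictures are saved under pics/ and viewed, at most 10 in all, crops included, and the job is handed in when it is done.

Besides the shell and the picture viewer there is one more tool, called after "Emit:" by a JSON object that holds its "api" and its "payload", one argument or row to a line. servo_tool: Moves the arm, as the interface text tells. Shift numbers are shares of 0.02 m and turn numbers shares of 0.15 rad, none past 1 either way. Its arguments: {"type":"object","properties":{"motion":{"type":"array","items":{"type":"number","minimum":-1,"maximum":1}},"grip_force":{"type":"number"}},"required":["motion"]}

```bash
mkdir -p pics; ls; cat > h.py <<'E'
from station import bot
import numpy as np, cv2
def ray(cam,uv):
    c=bot.get_calibration(cam);K=np.array(c['mtx'],float);R=cv2.Rodrigues(np.array(c['rvec'],float))[0];t=np.array(c['tvec'],float).ravel()
    d=R.T@np.linalg.inv(K)@np.array([uv[0],uv[1],1.]);return -R.T@t,d
def at(cam,uv,z):
    o,d=ray(cam,uv);return o+d*(z-o[2])/d[2]
def px(cam,p):
    c=bot.get_calibration(cam);return cv2.projectPoints(np.array(p,float).reshape(-1,1,3),np.array(c['rvec'],float),np.array(c['tvec'],float),np.array(c['mtx'],float),None)[0].reshape(-1,2)
E
python3 - <<'E'
from h import *
for c in('top','side'):
    im=bot.read_camera(c);cv2.imwrite(f'pics/{c}0.png',im[:,:,::-1])
    for n in('cap','saucer','fan','tumbler_a','toothpick_holder'):
        for d in bot.boxes_of(c,n)[:4]: print(c,n,np.round(d['uv'],1),round(d['p'],2),np.round(at(c,d['uv'],{'cap':.181,'saucer':.01,'fan':.16,'tumbler_a':.05}.get(n,.03)),3))
    print(ray(c,(280,210)))
print(bot.get_obs())
E
```

```text
pics
top cap [214.5 203.7] 0.51 [0.569 0.159 0.181]
top saucer [330.  294.6] 0.69 [ 0.309 -0.184  0.01 ]
top saucer [312.2 184.4] 0.66 [ 0.666 -0.137  0.01 ]
top saucer [357.5 193.6] 0.59 [ 0.633 -0.284  0.01 ]
top saucer [315.8 235.4] 0.58 [ 0.497 -0.144  0.01 ]
top fan [219.4 207.3] 0.62 [0.563 0.147 0.16 ]
top tumbler_a [312.7 186.8] 0.89 [ 0.648 -0.136  0.05 ]
top tumbler_a [109.5 278.7] 0.81 [0.363 0.501 0.05 ]
top tumbler_a [109.1 219.8] 0.29 [0.548 0.513 0.05 ]
(array([ 0.29520587, -0.0396773 ,  1.50188134]), array([ 0.18838996,  0.00637096, -0.98211089]))
side cap [263.5 247.3] 0.64 [0.578 0.175 0.181]
side saucer [276.1 177.6] 0.79 [ 0.643 -0.29   0.01 ]
side saucer [227.5 177.6] 0.77 [ 0.821 -0.253  0.01 ]
side saucer [362.7 205.3] 0.73 [ 0.316 -0.211  0.01 ]
side saucer [304.2 207.7] 0.57 [ 0.515 -0.157  0.01 ]
side tumbler_a [322.7 398.3] 0.77 [0.367 0.483 0.05 ]
side tumbler_a [267.8 199.4] 0.63 [ 0.638 -0.132  0.05 ]
side toothpick_holder [213.4 224.2] 0.52 [ 0.792 -0.003  0.03 ]
(array([0.39363294, 0.85535907, 1.06386167]), array([ 0.13815591, -0.67616823, -0.72368633]))
{'t': 0.6, 'q': array([ 1.08086445,  0.47697898,  0.0224312 ,  1.55536718, -0.0114903 ,
        1.10931375, -0.08307723]), 'joint_vel': array([-0.00075116, -0.00084615,  0.00115948, -0.00108189, -0.00147914,
       -0.0012042 , -0.00174448]), 'joint_torque': array([-7.60648654e-04, -5.96006191e+01,  1.60532534e+00, -2.81416279e+01,
        1.25250526e-02,  1.82855420e-03, -5.14966382e-05]), 'eef_pos': array([ 0.25151659, -0.62641946,  0.30393651]), 'tool_rot': array([3.08957768e-05, 9.81832870e-01, 1.89747765e-01, 4.10539833e-06]), 'contact_force': array([ 0.30925915, -0.7986182 , -0.32446094]), 'torque': array([0.03860551, 0.05175545, 0.024429  ]), 'grasp_force': 0.0, 'gripper_width': 1.0026073195535687}
```

View pics/top0.png

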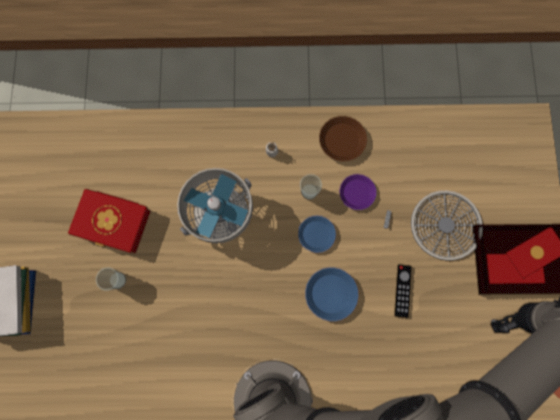

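View pics/side0.png

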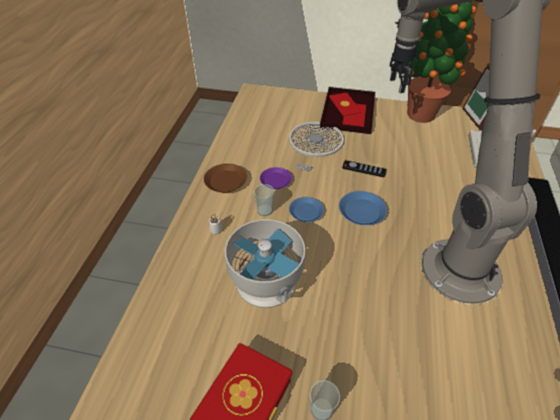

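The top view shows the fan's cap at about (214,203), the smaller blue saucer at (317,235), the larger blue one at (332,295), and the purple and brown ones at (358,192) and (343,138). The side view agrees, with the cap at (264,247) and the saucer at (307,209). Next I refine the positions.

```bash
python3 - <<'E'
from h import *
T=cv2.imread('pics/top0.png');S=cv2.imread('pics/side0.png')
# saucer ellipse by colour
for c,im,b in(('top',T,(290,210,345,258)),('side',S,(285,190,328,226))):
    x0,y0,x1,y1=b;hsv=cv2.cvtColor(im[y0:y1,x0:x1],cv2.COLOR_BGR2HSV)
    m=cv2.inRange(hsv,(95,80,30),(125,255,255));cn=max(cv2.findContours(m,0,2)[0],key=cv2.contourArea)
    e=cv2.fitEllipse(cv2.convexHull(cn));u=np.array(e[0])+(x0,y0)
    print(c,'saucer',u,e[1],at(c,u,.016))
def tri(a,b):
    o1,d1=ray('top',a);o2,d2=ray('side',b);A=np.c_[d1,-d2];s=np.linalg.lstsq(A,o2-o1,rcond=None)[0];p,q=o1+s[0]*d1,o2+s[1]*d2;return (p+q)/2,np.linalg.norm(p-q)
print(tri((214.5,203.7),(263.5,247.3)))
a=cv2.resize(T[165:250,172:262],None,fx=4.4,fy=4.4,interpolation=2);b=cv2.resize(S[215:310,215:315],None,fx=4,fy=4,interpolation=2)
o=np.zeros((390,800,3),np.uint8);o[:374,:396]=a[:374,:396];o[:380,400:800]=b[:380];cv2.imwrite('pics/fan.png',o)
E
```

```text
top saucer [316.6534481  233.69031334] (34.351959228515625, 35.83274841308594) [ 0.50142229 -0.14688559  0.016     ]
side saucer [306.20467758 209.04922104] (23.86156463623047, 33.103919982910156) [ 0.50601424 -0.14655647  0.016     ]
(array([0.57718472, 0.16140251, 0.16320581]), np.float64(0.007971344317858701))
```

View pics/fan.png

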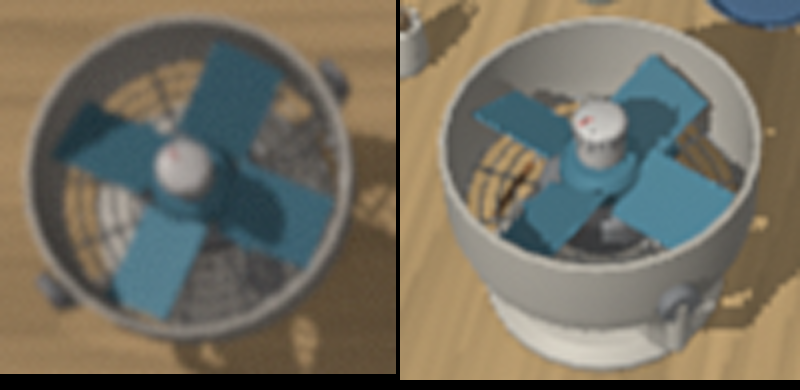

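The zoomed crop gives the cap top at (213.6,202.5) in the top view and (265.3,245.3) in the side view. The shroud rim is centred at about (214.8,205.6) and (265.1,250.8).

```bash
cat >> h.py <<'E'
def plan(tgt,yaw=None,n=5,last=None):
    """rows to target world TCP pos (and yaw of tool x), rotating about tool z only; prints n rows per call"""
    from scipy.spatial.transform import Rotation as Ro
    o=bot.get_obs();q=o['tool_rot'];R=Ro.from_quat([q[1],q[2],q[3],q[0]]).as_matrix()
    p=o['eef_pos'];cy=np.arctan2(R[1,0],R[0,0]);dy=0 if yaw is None else yaw-cy
    D=np.array(tgt)-p;N=int(np.ceil(max(np.linalg.norm(D[:2])/.0195,abs(D[2])/.0195,abs(dy)/.148,1)))
    print('yaw',round(cy,3),'q7',round(o['q'][6],3),'pos',p.round(4),'rows',N)
    y=cy
    for i in range(N):
        c,s=np.cos(y),np.sin(y);v=np.array([[c,s,0],[s,-c,0],[0,0,-1]])@(D/N)
        print(np.round(v/.02,2).tolist(),round(-dy/N/.15,3)); y+=dy/N
def st():
    o=bot.get_obs();q=o['tool_rot'];print('t',round(o['t'],2),o['eef_pos'].round(4),'zax',np.round([2*(q[1]*q[3]+q[0]*q[2]),2*(q[2]*q[3]-q[0]*q[1])],3),'q',o['q'].round(2),'F',o['contact_force'].round(2),'M',o['torque'].round(2),'g',round(o['gripper_width'],3),round(o['grasp_force'],1))
E
python3 - <<'E'
from h import *
print(at('top',(213.6,202.5),.181),at('side',(265.25,245.25),.181),at('top',(214.8,205.6),.162),at('side',(265.1,250.75),.162))
plan([.57,.16,.304])
E
```

```text
[0.57300651 0.16128327 0.181     ] [0.57454885 0.1667132  0.181     ] [0.5676517  0.16047905 0.162     ] [0.57453234 0.17058707 0.162     ]
yaw 0.382 q7 -0.083 pos [ 0.2515 -0.6264  0.3039] rows 44
[0.67, -0.69, -0.0] 0.0
[0.67, -0.69, -0.0] 0.0
[0.67, -0.69, -0.0] 0.0
[0.67, -0.69, -0.0] 0.0
[0.67, -0.69, -0.0] 0.0
[0.67, -0.69, -0.0] 0.0
[0.67, -0.69, -0.0] 0.0
[0.67, -0.69, -0.0] 0.0
[0.67, -0.69, -0.0] 0.0
[0.67, -0.69, -0.0] 0.0
[0.67, -0.69, -0.0] 0.0
[0.67, -0.69, -0.0] 0.0
[0.67, -0.69, -0.0] 0.0
[0.67, -0.69, -0.0] 0.0
[0.67, -0.69, -0.0] 0.0
[0.67, -0.69, -0.0] 0.0
[0.67, -0.69, -0.0] 0.0
[0.67, -0.69, -0.0] 0.0
[0.67, -0.69, -0.0] 0.0
[0.67, -0.69, -0.0] 0.0
[0.67, -0.69, -0.0] 0.0
[0.67, -0.69, -0.0] 0.0
[0.67, -0.69, -0.0] 0.0
[0.67, -0.69, -0.0] 0.0
[0.67, -0.69, -0.0] 0.0
[0.67, -0.69, -0.0] 0.0
[0.67, -0.69, -0.0] 0.0
[0.67, -0.69, -0.0] 0.0
[0.67, -0.69, -0.0] 0.0
[0.67, -0.69, -0.0] 0.0
[0.67, -0.69, -0.0] 0.0
[0.67, -0.69, -0.0] 0.0
[0.67, -0.69, -0.0] 0.0
[0.67, -0.69, -0.0] 0.0
[0.67, -0.69, -0.0] 0.0
[0.67, -0.69, -0.0] 0.0
[0.67, -0.69, -0.0] 0.0
[0.67, -0.69, -0.0] 0.0
[0.67, -0.69, -0.0] 0.0
[0.67, -0.69, -0.0] 0.0
[0.67, -0.69, -0.0] 0.0
[0.67, -0.69, -0.0] 0.0
[0.67, -0.69, -0.0] 0.0
[0.67, -0.69, -0.0] 0.0
```

Emit:
{"api": "servo_tool", "payload": {
  "motion": [0.97,-1,0,0,0,0,0,0.97,-1,0,0,0,0,0,0.97,-1,0,0,0,0,0,0.97,-1,0,0,0,0,0,0.97,-1,0,0,0,0,0]
}}

```text
t: 1.23
eef_pos: [0.3046, -0.4966, 0.304]
tool_rot: [0.0, 0.982, 0.19, 0.0]
contact_force: [0.7, 0.6, 0.1]
gripper_width: 1.003
grasp_force: 0.0
```

Emit:
{"api": "servo_tool", "payload": {
  "motion": [0.97,-1,0,0,0,0,0,0.97,-1,0,0,0,0,0,0.97,-1,0,0,0,0,0,0.97,-1,0,0,0,0,0,0.97,-1,0,0,0,0,0]
}}

```text
t: 1.85
eef_pos: [0.3573, -0.3677, 0.3042]
tool_rot: [0.0, 0.982, 0.19, 0.0]
contact_force: [1.6, 0.2, 0.0]
gripper_width: 1.001
grasp_force: 0.0
```

Emit:
{"api": "servo_tool", "payload": {
  "motion": [0.97,-1,0,0,0,0,0,0.97,-1,0,0,0,0,0,0.97,-1,0,0,0,0,0,0.97,-1,0,0,0,0,0,0.97,-1,0,0,0,0,0]
}}

```text
t: 2.48
eef_pos: [0.4101, -0.2388, 0.3042]
tool_rot: [0.0, 0.982, 0.19, 0.0]
contact_force: [0.3, -1.2, 0.7]
gripper_width: 1.0
grasp_force: 0.0
```

Emit:
{"api": "servo_tool", "payload": {
  "motion": [0.97,-1,0,0,0,0,0,0.97,-1,0,0,0,0,0,0.97,-1,0,0,0,0,0,0.97,-1,0,0,0,0,0,0.97,-1,0,0,0,0,0]
}}

```text
t: 3.1
eef_pos: [0.4629, -0.1098, 0.3042]
tool_rot: [0.0, 0.982, 0.19, 0.0]
contact_force: [-0.7, -0.1, 0.3]
gripper_width: 0.995
grasp_force: 0.0
```

Emit:
{"api": "servo_tool", "payload": {
  "motion": [0.93,-0.97,0,0,0,0,0,0.93,-0.97,0,0,0,0,0,0.93,-0.97,0,0,0,0,0,0.93,-0.97,0,0,0,0,0,0.93,-0.97,0,0,0,0,0]
}}

```text
t: 3.72
eef_pos: [0.513, 0.0148, 0.3041]
tool_rot: [0.0, 0.982, 0.19, 0.0]
contact_force: [0.1, 0.4, 0.4]
gripper_width: 0.999
grasp_force: 0.0
```

Emit:
{"api": "servo_tool", "payload": {
  "motion": [0.93,-0.97,0,0,0,0,0,0.93,-0.97,0,0,0,0,0,0.93,-0.97,0,0,0,0,0,0.93,-0.97,0,0,0,0,0,0.93,-0.97,0,0,0,0,0]
}}

```text
t: 4.35
eef_pos: [0.5633, 0.1394, 0.304]
tool_rot: [0.0, 0.982, 0.19, 0.0]
contact_force: [-0.7, -0.0, -0.7]
gripper_width: 1.0
grasp_force: 0.0
```

Emit:
{"api": "servo_tool", "payload": {
  "motion": [0.93,-0.97,0,0,0,0,0,0,0,0,0,0,-1,0,0,0,0,0,0,-1,0,0,0,0,0,0,-1,0]
}}

```text
t: 4.85
eef_pos: [0.573, 0.1636, 0.3039]
tool_rot: [0.0, 0.914, 0.406, 0.0]
contact_force: [-0.1, -0.4, -0.1]
gripper_width: 1.0
grasp_force: 0.0
```

```bash
python3 -c "
from h import *
st();plan([.573,.163,.227])"
```

```text
t 4.85 [0.573  0.1636 0.3039] zax [ 0. -0.] q [ 0.02  0.4  -0.52  1.72  0.22  1.08 -1.31] F [-0.08 -0.44 -0.08] M [-0.01 -0.03 -0.01] g 1.0 0.0
yaw 0.837 q7 -1.306 pos [0.573  0.1636 0.3039] rows 4
[-0.01, 0.01, 0.96] 0.0
[-0.01, 0.01, 0.96] 0.0
[-0.01, 0.01, 0.96] 0.0
[-0.01, 0.01, 0.96] 0.0
```

Emit:
{"api": "servo_tool", "payload": {
  "motion": [0,0,0.9,0,0,0,0.2,0,0,0.9,0,0,0,0.2,0,0,0.9,0,0,0,0.2,0,0,0.6,0,0,0,0.3,0,0,0.3,0,0,0,0.3],
  "grip_force": 20
}}

```text
t: 5.48
eef_pos: [0.5726, 0.1636, 0.2307]
tool_rot: [-0.0, 0.915, 0.404, -0.001]
contact_force: [-0.2, -0.7, 0.5]
gripper_width: 0.699
grasp_force: 0.0
```

```bash
python3 - <<'E'
from h import *
st()
T=bot.read_camera('top')[:,:,::-1];S=bot.read_camera('side')[:,:,::-1]
a=cv2.resize(T[165:250,172:262],None,fx=4.4,fy=4.4,interpolation=2);b=cv2.resize(S[205:300,215:315],None,fx=4,fy=4,interpolation=2)
o=np.zeros((390,800,3),np.uint8);o[:374,:396]=a[:374,:396];o[:380,400:800]=b[:380];cv2.imwrite('pics/g1.png',o)
E
```

```text
t 5.47 [0.5726 0.1636 0.2307] zax [-0.001 -0.   ] q [-0.01  0.47 -0.49  1.79  0.27  0.94 -1.35] F [-0.17 -0.71  0.48] M [0.03 0.01 0.02] g 0.699 0.0
```

View pics/g1.png

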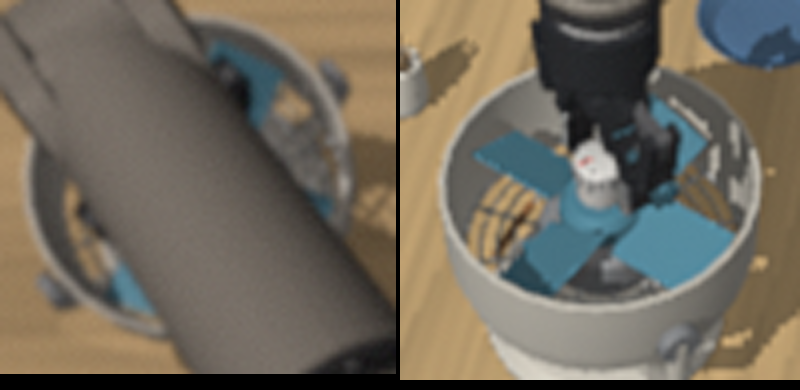

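The picture shows the fingers straddling the cap (top face about (598,160) in the crop), but the hand looks offset. I project the hand axis to check.

```bash
python3 - <<'E'
from h import *
p=np.array([.5726,.1636,0]);y=np.array([.74,-.672,0])
pts=[p+[0,0,.181],p+[0,0,.157]]+[p+[0,0,.16]+s*y*.03 for s in(1,-1)]+[p+[0,0,.160]+s*y*.045 for s in(1,-1)]
print((px('side',pts)-[215,205])*4+[400,0]); print((px('top',pts)-[172,165])*4.4)
E
```

```text
[[604.8671649  157.91910811]
 [605.64236114 180.07446509]
 [580.77809968 149.71852908]
 [631.04352454 205.77717136]
 [568.65714499 136.20060368]
 [644.07506796 220.31063315]]
[[179.52265183 165.6451233 ]
 [184.88580584 172.93617118]
 [214.76104774 139.28907505]
 [153.51170063 204.97898119]
 [229.96249427 122.98552826]
 [138.0875015  221.52143006]]
```

Emit:
{"api": "servo_tool", "payload": {
  "motion": [0,0,0,0,0,0,0.42,0,0,0,0,0,0,0.44,0,0,0,0,0,0,0.45]
}}

```text
t: 5.95
eef_pos: [0.5731, 0.1636, 0.2323]
tool_rot: [0.0, 0.915, 0.404, 0.0]
contact_force: [-0.9, 0.2, -0.3]
gripper_width: 0.551
grasp_force: 0.0
```

Emit:
{"api": "servo_tool", "payload": {
  "motion": [0,0,0,0,0,0,0.46,0,0,0,0,0,0,0.47]
}}

```text
t: 6.2
eef_pos: [0.5729, 0.1636, 0.232]
tool_rot: [0.0, 0.915, 0.404, 0.0]
contact_force: [0.9, -0.6, 0.3]
gripper_width: 0.528
grasp_force: 0.0
```

```bash
python3 - <<'E'
from h import *
st()
S=bot.read_camera('side')[:,:,::-1]
cv2.imwrite('pics/g2.png',cv2.resize(S[220:275,240:300],None,fx=10,fy=10,interpolation=2))
E
```

```text
t 6.2 [0.5729 0.1636 0.232 ] zax [ 0. -0.] q [-0.    0.47 -0.5   1.79  0.27  0.95 -1.35] F [ 0.9  -0.59  0.27] M [-0.    0.01  0.02] g 0.528 0.0
```

View pics/g2.png

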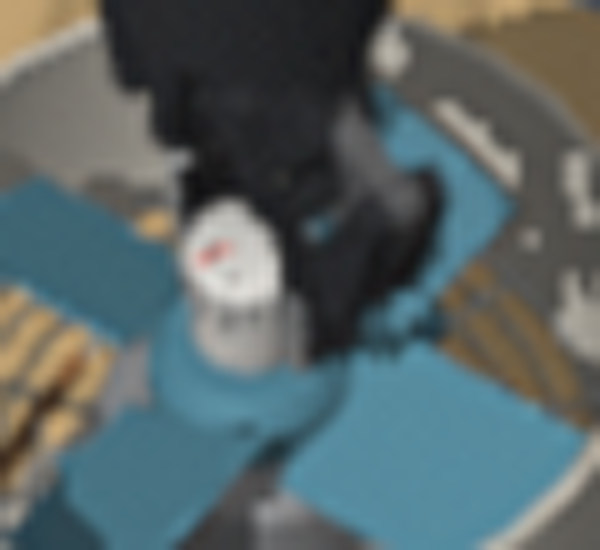

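The side crop shows the near finger at (290–440,180–350) and the cap face at (233,255), so the cap lies between the pads. I close gently and go by feel.

Emit:
{"api": "servo_tool", "payload": {
  "motion": [0,0,0,0,0,0,0.49,0,0,0,0,0,0,0.5]
}}

```text
t: 6.5
eef_pos: [0.573, 0.1635, 0.2319]
tool_rot: [0.0, 0.915, 0.404, 0.0]
contact_force: [0.8, 0.3, 0.5]
gripper_width: 0.5
grasp_force: 0.2
```

Emit:
{"api": "servo_tool", "payload": {
  "motion": [0,0,0,0,0,0,0.51,0,0,0,0,0,0,0.52]
}}

```text
t: 6.75
eef_pos: [0.5735, 0.1631, 0.2321]
tool_rot: [0.0, 0.915, 0.404, 0.0]
contact_force: [1.8, -2.1, 0.7]
gripper_width: 0.481
grasp_force: 1.4
```

Emit:
{"api": "servo_tool", "payload": {
  "motion": [0,0,0,0,0,0,0.53,0,0,0,0,0,0,0.53]
}}

```text
t: 7.0
eef_pos: [0.5736, 0.163, 0.2322]
tool_rot: [0.0, 0.915, 0.404, 0.0]
contact_force: [3.9, -4.0, 3.0]
gripper_width: 0.472
grasp_force: 2.6
```

Emit:
{"api": "servo_tool", "payload": {
  "motion": [0,0.14,0,0,0,0,0.53,0,0,0,0,0,0,0.54]
}}

```text
t: 7.25
eef_pos: [0.5743, 0.1623, 0.2315]
tool_rot: [-0.001, 0.915, 0.404, -0.001]
contact_force: [0.7, -0.9, 0.7]
gripper_width: 0.46
grasp_force: 0.4
```

Emit:
{"api": "servo_tool", "payload": {
  "motion": [0,0,0,0,0,0,0.55,0,0,0,0,0,0,0.56]
}}

```text
t: 7.5
eef_pos: [0.5748, 0.1618, 0.2317]
tool_rot: [-0.0, 0.915, 0.404, -0.0]
contact_force: [1.8, -2.1, -0.3]
gripper_width: 0.441
grasp_force: 0.6
```

Emit:
{"api": "servo_tool", "payload": {
  "motion": [0,0.05,0,0,0,0,0.56,0,0,0,0,0,0,0.57]
}}

```text
t: 7.75
eef_pos: [0.5755, 0.1613, 0.2319]
tool_rot: [-0.0, 0.915, 0.404, -0.0]
contact_force: [-0.1, 0.5, 0.1]
gripper_width: 0.433
grasp_force: 0.0
```

Emit:
{"api": "servo_tool", "payload": {
  "motion": [0,0,0,0,0,0,0.58,0,0,0,0,0,0,0.58]
}}

```text
t: 8.0
eef_pos: [0.5756, 0.1613, 0.2319]
tool_rot: [-0.0, 0.915, 0.404, -0.0]
contact_force: [-0.9, -0.4, -0.6]
gripper_width: 0.419
grasp_force: 1.5
```

Emit:
{"api": "servo_tool", "payload": {
  "motion": [0,0,0,0,0,0,0.45,0,0,0,0,0,0,0.42,0,0,0,0,0,-1,0.42,0,0,0,0,0,-1,0.42,0,0,0,0,0,-1,0.42]
}}

```text
t: 8.62
eef_pos: [0.5758, 0.161, 0.2319]
tool_rot: [0.0, 0.8, 0.6, 0.0]
contact_force: [-0.1, -0.5, -0.1]
gripper_width: 0.583
grasp_force: 0.0
```

Emit:
{"api": "servo_tool", "payload": {
  "motion": [0,0,0,0,0,-1,0.42,0,0,0,0,0,-1,0.42,0,0,0,0,0,-1,0.42,0,0,0,0,0,-1,0.42,0,0,0,0,0,-1,0.42]
}}

```text
t: 9.25
eef_pos: [0.5758, 0.1609, 0.2319]
tool_rot: [0.0, 0.525, 0.851, -0.0]
contact_force: [0.2, 0.8, 0.1]
gripper_width: 0.583
grasp_force: 0.0
```

```bash
python3 -c "
from h import *
st()"
```

```text
t 9.25 [0.5758 0.1609 0.2319] zax [ 0. -0.] q [ 0.19  0.54 -0.76  1.77  0.44  1.   -0.28] F [0.24 0.77 0.13] M [-0.06 -0.   -0.05] g 0.583 0.0
```

Emit:
{"api": "servo_tool", "payload": {
  "motion": [0,0,0,0,0,0,0.47,0,0,0,0,0,0,0.49]
}}

```text
t: 9.5
eef_pos: [0.5758, 0.1609, 0.2319]
tool_rot: [0.0, 0.528, 0.849, -0.0]
contact_force: [0.2, 0.4, -0.1]
gripper_width: 0.508
grasp_force: 0.0
```

Emit:
{"api": "servo_tool", "payload": {
  "motion": [0,0,0,0,0,0,0.51,0,0,0,0,0,0,0.52]
}}

```text
t: 9.75
eef_pos: [0.5757, 0.1611, 0.232]
tool_rot: [0.0, 0.527, 0.85, -0.0]
contact_force: [0.1, -0.3, 0.5]
gripper_width: 0.483
grasp_force: 0.0
```

Emit:
{"api": "servo_tool", "payload": {
  "motion": [0,0,0,0,0,0,0.53,0,0,0,0,0,0,0.54]
}}

```text
t: 10.0
eef_pos: [0.5761, 0.1613, 0.2321]
tool_rot: [0.0, 0.527, 0.85, 0.001]
contact_force: [2.0, -0.1, -0.4]
gripper_width: 0.461
grasp_force: 0.9
```

Emit:
{"api": "servo_tool", "payload": {
  "motion": [0,0.1,0,0,0,0,0.54,0,0,0,0,0,0,0.56]
}}

```text
t: 10.25
eef_pos: [0.5774, 0.1619, 0.2318]
tool_rot: [-0.0, 0.527, 0.85, -0.0]
contact_force: [-0.8, 0.1, 0.1]
gripper_width: 0.436
grasp_force: 0.0
```

Emit:
{"api": "servo_tool", "payload": {
  "motion": [0,0,0,0,0,0,0.57,0,0,0,0,0,0,0.58]
}}

```text
t: 10.5
eef_pos: [0.5777, 0.162, 0.2319]
tool_rot: [0.0, 0.527, 0.85, 0.0]
contact_force: [1.5, 0.9, 0.4]
gripper_width: 0.421
grasp_force: 1.5
```

Emit:
{"api": "servo_tool", "payload": {
  "motion": [0,0,0,0,0,0,0.45,0.055,0.01,0,0,0,0,0.44,0,0,0,0,0,-1,0.44,0,0,0,0,0,-1,0.44,0,0,0,0,0,-1,0.44]
}}

```text
t: 11.12
eef_pos: [0.5771, 0.163, 0.2319]
tool_rot: [-0.0, 0.322, 0.947, -0.0]
contact_force: [-0.9, 0.6, 0.0]
gripper_width: 0.562
grasp_force: 0.0
```

Emit:
{"api": "servo_tool", "payload": {
  "motion": [0,0,0,0,0,-1,0.44,0,0,0,0,0,-1,0.44,0,0,0,0,0,-1,0.44,0,0,0,0,0,-1,0.44,0,0,0,0,0,-1,0.44]
}}

```text
t: 11.75
eef_pos: [0.5771, 0.163, 0.2318]
tool_rot: [-0.0, -0.048, 0.999, -0.0]
contact_force: [-0.7, 0.3, 0.3]
gripper_width: 0.559
grasp_force: 0.0
```

Emit:
{"api": "servo_tool", "payload": {
  "motion": [0,0,0,0,0,-1,0.44,0,0,0,0,0,-1,0.44,0,0,0,0,0,-1,0.44,0,0,0,0,0,-1,0.44,0,0,0,0,0,-1,0.44]
}}

```text
t: 12.38
eef_pos: [0.5772, 0.1629, 0.2318]
tool_rot: [-0.0, -0.41, 0.912, -0.0]
contact_force: [0.2, -0.2, -0.3]
gripper_width: 0.559
grasp_force: 0.0
```

```bash
python3 -c "
from h import *
st()"
```

```text
t 12.38 [0.5772 0.1629 0.2318] zax [-0. -0.] q [ 0.43  0.74 -1.18  1.76  0.74  1.18  1.44] F [ 0.2  -0.21 -0.27] M [ 0.03 -0.01  0.02] g 0.559 0.0
```

Emit:
{"api": "servo_tool", "payload": {
  "motion": [0,0,0.08,0,0,-1,0.48,0,0,0,0,0,0,0.52,0,0,0,0,0,0,0.54]
}}

```text
t: 12.75
eef_pos: [0.5772, 0.163, 0.2303]
tool_rot: [-0.0, -0.474, 0.881, 0.0]
contact_force: [0.6, -0.2, 0.7]
gripper_width: 0.46
grasp_force: 0.0
```

Emit:
{"api": "servo_tool", "payload": {
  "motion": [0,0,0,0,0,0,0.56,0,0,0,0,0,0,0.57]
}}

```text
t: 13.0
eef_pos: [0.5772, 0.1631, 0.2305]
tool_rot: [0.0, -0.475, 0.88, -0.0]
contact_force: [0.5, 0.3, 0.2]
gripper_width: 0.429
grasp_force: 0.0
```

Emit:
{"api": "servo_tool", "payload": {
  "motion": [0,0,0,0,0,0,0.58,0,0,0,0,0,0,0.58]
}}

```text
t: 13.25
eef_pos: [0.5772, 0.1631, 0.2304]
tool_rot: [0.0, -0.475, 0.88, -0.0]
contact_force: [0.6, 0.1, 0.5]
gripper_width: 0.42
grasp_force: 1.5
```

Emit:
{"api": "servo_tool", "payload": {
  "motion": [0,0,0,0,0,0,0.62,0,0,0,0,0,0,0.7,0,0,0,0,0,0,0.9],
  "grip_force": 45
}}

```text
t: 13.62
eef_pos: [0.5772, 0.1631, 0.2305]
tool_rot: [0.0, -0.475, 0.88, -0.0]
contact_force: [0.0, -0.5, 3.2]
gripper_width: 0.405
grasp_force: 44.5
```

Emit:
{"api": "servo_tool", "payload": {
  "motion": [0,0,0,0,0,0.4,0.9,0,0,0,0,0,0.5,0.9]
}}

```text
t: 13.88
eef_pos: [0.5772, 0.1631, 0.2305]
tool_rot: [0.0, -0.414, 0.91, 0.0]
contact_force: [-1.0, -0.5, 5.0]
gripper_width: 0.408
grasp_force: 44.6
```

```bash
python3 -c "
from h import *
st()"
```

```text
t 13.88 [0.5772 0.1631 0.2305] zax [0. 0.] q [ 0.43  0.74 -1.19  1.76  0.74  1.17  1.44] F [-1.04 -0.52  5.03] M [-0.09  0.14  0.07] g 0.408 44.6
```

Emit:
{"api": "servo_tool", "payload": {
  "motion": [0,0,-0.03,0,0,0.7,0.9,0,0,0,0,0,0.7,0.9]
}}

```text
t: 14.12
eef_pos: [0.5772, 0.163, 0.2307]
tool_rot: [0.0, -0.315, 0.949, 0.0]
contact_force: [0.7, 0.7, 0.3]
gripper_width: 0.403
grasp_force: 44.9
```

```bash
python3 -c "
from h import *
st()"
```

```text
t 14.12 [0.5772 0.163  0.2307] zax [0. 0.] q [ 0.41  0.71 -1.14  1.76  0.71  1.15  1.26] F [0.68 0.75 0.29] M [0.1  0.05 0.09] g 0.403 44.9
```

Emit:
{"api": "servo_tool", "payload": {
  "motion": [0,0,0,0,0,0.8,0.9,0,0,0,0,0,0.8,0.9]
}}

```text
t: 14.38
eef_pos: [0.5772, 0.1631, 0.2307]
tool_rot: [0.0, -0.199, 0.98, 0.0]
contact_force: [-0.5, 0.1, 0.1]
gripper_width: 0.406
grasp_force: 44.9
```

```bash
python3 -c "
from h import *
st()"
```

```text
t 14.38 [0.5772 0.1631 0.2307] zax [-0.  0.] q [ 0.38  0.69 -1.09  1.76  0.67  1.13  1.04] F [-0.46  0.13  0.11] M [ 0.12 -0.01  0.03] g 0.406 44.9
```

Emit:
{"api": "servo_tool", "payload": {
  "motion": [0,0,0,0,0,0.8,0.9,0,0,0,0,0,0.8,0.9]
}}

```text
t: 14.62
eef_pos: [0.5773, 0.1631, 0.231]
tool_rot: [0.0, -0.081, 0.997, 0.0]
contact_force: [-0.0, 0.4, 3.7]
gripper_width: 0.402
grasp_force: 44.9
```

```bash
python3 -c "
from h import *
st()"
```

```text
t 14.62 [0.5773 0.1631 0.231 ] zax [0. 0.] q [ 0.36  0.66 -1.04  1.76  0.63  1.1   0.83] F [-0.05  0.4   3.69] M [-0.06  0.09  0.07] g 0.402 44.9
```

Emit:
{"api": "servo_tool", "payload": {
  "motion": [0,0,-0.03,0,0,0.8,0.9,0,0,-0.016,0,0,0.8,0.9]
}}

```text
t: 14.88
eef_pos: [0.5772, 0.163, 0.2316]
tool_rot: [0.0, 0.039, 0.999, 0.0]
contact_force: [-0.8, 0.4, 1.3]
gripper_width: 0.406
grasp_force: 44.9
```

```bash
python3 -c "
from h import *
st()"
```

```text
t 14.88 [0.5772 0.163  0.2316] zax [0. 0.] q [ 0.33  0.63 -0.99  1.76  0.6   1.08  0.62] F [-0.76  0.35  1.28] M [0.03 0.06 0.08] g 0.406 44.9
```

Emit:
{"api": "servo_tool", "payload": {
  "motion": [0,0,-0.016,0,0,0.8,0.9,0,0,-0.016,0,0,0.8,0.9]
}}

```text
t: 15.12
eef_pos: [0.577, 0.163, 0.2321]
tool_rot: [-0.0, 0.159, 0.987, 0.0]
contact_force: [-0.6, 0.0, -0.8]
gripper_width: 0.404
grasp_force: 44.9
```

```bash
python3 -c "
from h import *
st()"
```

```text
t 15.12 [0.577  0.163  0.2321] zax [-0.  0.] q [ 0.3   0.61 -0.94  1.76  0.56  1.06  0.41] F [-0.64  0.03 -0.75] M [0.08 0.08 0.01] g 0.404 44.9
```

Emit:
{"api": "servo_tool", "payload": {
  "motion": [0,0,0,0,0,0.8,0.9,0,0,0,0,0,0.8,0.9]
}}

```text
t: 15.38
eef_pos: [0.5771, 0.1631, 0.2322]
tool_rot: [-0.0, 0.276, 0.961, 0.0]
contact_force: [0.8, 0.3, 1.1]
gripper_width: 0.4
grasp_force: 44.9
```

```bash
python3 -c "
from h import *
st()"
```

```text
t 15.38 [0.5771 0.1631 0.2322] zax [-0.  0.] q [ 0.26  0.59 -0.89  1.77  0.52  1.04  0.2 ] F [0.81 0.31 1.12] M [ 0.07  0.04 -0.  ] g 0.4 44.9
```

Emit:
{"api": "servo_tool", "payload": {
  "motion": [0,0,-0.005,0,0,0.8,0.9,0,0,-0.005,0,0,0.8,0.9]
}}

```text
t: 15.62
eef_pos: [0.577, 0.163, 0.2323]
tool_rot: [-0.0, 0.389, 0.921, -0.0]
contact_force: [-0.3, 0.6, -0.0]
gripper_width: 0.404
grasp_force: 44.9
```

```bash
python3 -c "
from h import *
st()"
```

```text
t 15.62 [0.577  0.163  0.2323] zax [-0.  0.] q [ 0.23  0.57 -0.83  1.77  0.48  1.03 -0.01] F [-0.31  0.61 -0.04] M [0.04 0.01 0.02] g 0.404 44.9
```

Emit:
{"api": "servo_tool", "payload": {
  "motion": [0,0,0,0,0,0.8,0.9,0,0,0,0,0,0.8,0.9]
}}

```text
t: 15.88
eef_pos: [0.5772, 0.1632, 0.2325]
tool_rot: [-0.0, 0.496, 0.868, 0.0]
contact_force: [0.0, 0.8, 1.1]
gripper_width: 0.405
grasp_force: 44.9
```

```bash
python3 - <<'E'
from h import *
st()
S=bot.read_camera('side')[:,:,::-1]
cv2.imwrite('pics/g3.png',cv2.resize(S[215:290,225:305],None,fx=8,fy=8,interpolation=2))
E
```

```text
t 15.88 [0.5772 0.1632 0.2325] zax [0. 0.] q [ 0.2   0.55 -0.78  1.77  0.45  1.01 -0.22] F [0.04 0.75 1.1 ] M [ 0.11  0.08 -0.04] g 0.405 44.9
```

View pics/g3.png

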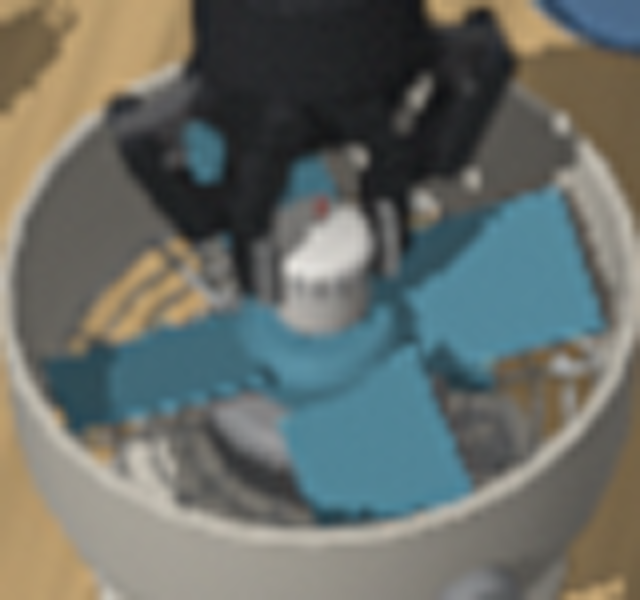

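The blade has turned with the cap: its arms now lie at (510,290), (380,430) and (150,370), and the red mark has moved to the back. I compare the blade angles before and after.

```bash
python3 - <<'E'
from h import *
c=np.array([.5772,.163])
def ang(cam,l):
    for u in l:
        d=at(cam,u,.135)[:2]-c;print(cam,np.degrees(np.arctan2(d[1],d[0])).round(),np.hypot(*d).round(3))
ang('side',[(215+(x-400)/4,215+y/4) for x,y in((670,200),(555,215),(520,125),(660,95))])
ang('side',[(225+x/8,215+y/8) for x,y in((510,290),(380,430),(150,370))])
E
```

```text
side 155.0 0.06
side 70.0 0.056
side -15.0 0.064
side -115.0 0.07
side -158.0 0.067
side 126.0 0.053
side 34.0 0.062
```

Emit:
{"api": "servo_tool", "payload": {
  "motion": [0,0,0,0,0,0.8,0.9,0,0,0,0,0,0.8,0.9]
}}

```text
t: 16.18
eef_pos: [0.5773, 0.1632, 0.2329]
tool_rot: [0.0, 0.596, 0.803, 0.0]
contact_force: [-1.4, 0.2, 4.6]
gripper_width: 0.401
grasp_force: 45.1
```

```bash
python3 -c "
from h import *
st()"
```

```text
t 16.18 [0.5773 0.1632 0.2329] zax [0.001 0.   ] q [ 0.16  0.53 -0.72  1.77  0.41  1.   -0.43] F [-1.44  0.24  4.55] M [-0.06  0.18 -0.01] g 0.401 45.1
```

Emit:
{"api": "servo_tool", "payload": {
  "motion": [0,0,0,0,0,0.8,0.9]
}}

```text
t: 16.3
eef_pos: [0.5774, 0.1632, 0.2332]
tool_rot: [0.0, 0.643, 0.766, 0.0]
contact_force: [-1.0, -0.4, 5.7]
gripper_width: 0.401
grasp_force: 45.2
```

```bash
python3 -c "
from h import *
st()"
```

```text
t 16.3 [0.5774 0.1632 0.2332] zax [0.001 0.   ] q [ 0.14  0.52 -0.7   1.77  0.39  0.99 -0.54] F [-0.98 -0.37  5.68] M [-0.09  0.25  0.08] g 0.401 45.2
```

Emit:
{"api": "servo_tool", "payload": {
  "motion": [0,0,-0.03,0,0,0.6,0.9,0,0,-0.025,0,0,0.6,0.9]
}}

```text
t: 16.55
eef_pos: [0.5773, 0.1632, 0.2339]
tool_rot: [0.0, 0.709, 0.705, 0.0]
contact_force: [-0.8, 1.0, 0.9]
gripper_width: 0.403
grasp_force: 45.1
```

```bash
python3 - <<'E'
from h import *
st()
S=bot.read_camera('side')[:,:,::-1]
cv2.imwrite('pics/g4.png',cv2.resize(S[215:290,225:305],None,fx=8,fy=8,interpolation=2))
E
```

```text
t 16.55 [0.5773 0.1632 0.2339] zax [0.001 0.   ] q [ 0.11  0.51 -0.66  1.77  0.37  0.98 -0.69] F [-0.79  0.98  0.89] M [ 0.03  0.01 -0.01] g 0.403 45.1
```

View pics/g4.png

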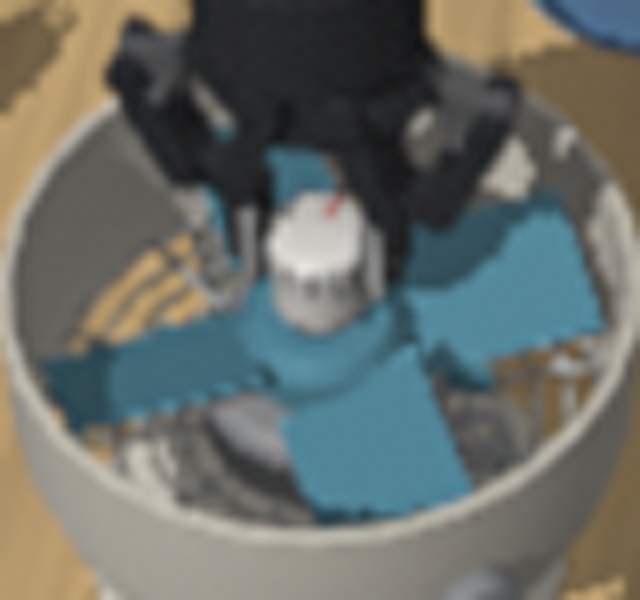

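Emit:
{"api": "servo_tool", "payload": {
  "motion": [0,0,-0.016,0,0,0.8,0.9,0,0,-0.016,0,0,0.8,0.9]
}}

```text
t: 16.85
eef_pos: [0.5773, 0.1632, 0.2345]
tool_rot: [0.0, 0.788, 0.616, 0.0]
contact_force: [0.7, 0.2, 1.8]
gripper_width: 0.405
grasp_force: 45.0
```

```bash
python3 -c "
from h import *
st()"
```

```text
t 16.85 [0.5773 0.1632 0.2345] zax [0. 0.] q [ 0.08  0.5  -0.6   1.78  0.33  0.97 -0.91] F [0.74 0.18 1.8 ] M [0.03 0.05 0.03] g 0.405 45.0
```

Emit:
{"api": "servo_tool", "payload": {
  "motion": [0,0,-0.016,0,0,0.8,0.9,0,0,-0.016,0,0,0.8,0.9]
}}

```text
t: 17.1
eef_pos: [0.5773, 0.1632, 0.2352]
tool_rot: [0.0, 0.856, 0.517, 0.0]
contact_force: [-0.3, -0.1, 2.0]
gripper_width: 0.406
grasp_force: 45.0
```

```bash
python3 -c "
from h import *
st()"
```

```text
t 17.1 [0.5773 0.1632 0.2352] zax [0. 0.] q [ 0.04  0.48 -0.55  1.78  0.3   0.96 -1.12] F [-0.32 -0.08  2.01] M [0.03 0.   0.02] g 0.406 45.0
```

Emit:
{"api": "servo_tool", "payload": {
  "motion": [0,0,-0.016,0,0,0.8,0.9,0,0,-0.016,0,0,0.8,0.9]
}}

```text
t: 17.35
eef_pos: [0.5774, 0.1632, 0.2358]
tool_rot: [0.0, 0.912, 0.411, 0.0]
contact_force: [-0.7, -0.9, 2.1]
gripper_width: 0.406
grasp_force: 45.0
```

Emit:
{"api": "servo_tool", "payload": {
  "motion": [0,0,-0.016,0,0,0.8,0.9,0,0,-0.016,0,0,0.8,0.9]
}}

```text
t: 17.6
eef_pos: [0.5774, 0.1632, 0.2365]
tool_rot: [0.0, 0.954, 0.298, 0.0]
contact_force: [-0.2, -0.7, 2.5]
gripper_width: 0.4
grasp_force: 45.0
```

Emit:
{"api": "servo_tool", "payload": {
  "motion": [0,0,-0.016,0,0,0.8,0.9,0,0,-0.016,0,0,0.8,0.9]
}}

```text
t: 17.85
eef_pos: [0.5774, 0.1632, 0.2371]
tool_rot: [0.0, 0.983, 0.182, 0.0]
contact_force: [-0.6, 0.6, 3.2]
gripper_width: 0.404
grasp_force: 45.0
```

```bash
python3 -c "
from h import *
st()"
```

```text
t 17.85 [0.5774 0.1632 0.2371] zax [0.001 0.   ] q [-0.08  0.45 -0.39  1.78  0.21  0.94 -1.76] F [-0.62  0.57  3.17] M [-0.02  0.    0.03] g 0.404 45.0
```

Emit:
{"api": "servo_tool", "payload": {
  "motion": [0,0,-0.018,0,0,0.8,0.9,0,0,-0.018,0,0,0.8,0.9]
}}

```text
t: 18.1
eef_pos: [0.5774, 0.1631, 0.2378]
tool_rot: [-0.0, 0.998, 0.063, 0.0]
contact_force: [0.4, 0.7, 2.2]
gripper_width: 0.404
grasp_force: 45.0
```

Emit:
{"api": "servo_tool", "payload": {
  "motion": [0,0,-0.018,0,0,0.8,0.9,0,0,-0.018,0,0,0.8,0.9]
}}

```text
t: 18.35
eef_pos: [0.5773, 0.1631, 0.2384]
tool_rot: [-0.0, 0.998, -0.057, 0.0]
contact_force: [0.2, -0.1, 1.8]
gripper_width: 0.407
grasp_force: 45.0
```

Emit:
{"api": "servo_tool", "payload": {
  "motion": [0,0,-0.016,0,0,0.8,0.9,0,0,-0.016,0,0,0.8,0.9]
}}

```text
t: 18.6
eef_pos: [0.5773, 0.1631, 0.2391]
tool_rot: [0.0, 0.984, -0.176, 0.0]
contact_force: [0.3, -0.3, 1.8]
gripper_width: 0.405
grasp_force: 45.0
```

```bash
python3 -c "
from h import *
st()"
```

```text
t 18.6 [0.5773 0.1631 0.2391] zax [ 0. -0.] q [-0.2   0.43 -0.24  1.79  0.12  0.93 -2.41] F [ 0.29 -0.31  1.84] M [-0.02  0.02  0.01] g 0.405 45.0
```

Emit:
{"api": "servo_tool", "payload": {
  "motion": [0,0,-0.016,0,0,0.8,0.9,0,0,-0.016,0,0,0.8,0.9]
}}

```text
t: 18.85
eef_pos: [0.5773, 0.1631, 0.2397]
tool_rot: [-0.0, 0.956, -0.293, 0.0]
contact_force: [-0.3, -0.4, 2.2]
gripper_width: 0.402
grasp_force: 45.0
```

Emit:
{"api": "servo_tool", "payload": {
  "motion": [0,0,-0.012,0,0,0.6,0.9]
}}

```text
t: 18.98
eef_pos: [0.5773, 0.1631, 0.2399]
tool_rot: [-0.0, 0.942, -0.335, 0.0]
contact_force: [0.6, -0.7, 2.9]
gripper_width: 0.402
grasp_force: 45.0
```

```bash
python3 -c "
from h import *
st()"
```

```text
t 18.98 [0.5773 0.1631 0.2399] zax [ 0. -0.] q [-0.25  0.43 -0.16  1.79  0.09  0.93 -2.71] F [ 0.63 -0.66  2.9 ] M [-0.01 -0.08  0.06] g 0.402 45.0
```

Emit:
{"api": "servo_tool", "payload": {
  "motion": [0,0,-0.016,0,0,0.8,0.9,0,0,-0.02,0,0,0,0.9]
}}

```text
t: 19.23
eef_pos: [0.5771, 0.1631, 0.2404]
tool_rot: [0.0, 0.921, -0.389, 0.0]
contact_force: [0.7, 0.3, 0.0]
gripper_width: 0.407
grasp_force: 45.0
```

Emit:
{"api": "servo_tool", "payload": {
  "motion": [0,0,-0.025,0,0,0,0.9,0,0,0,0,0,0,0.9]
}}

```text
t: 19.48
eef_pos: [0.577, 0.1629, 0.2408]
tool_rot: [0.0, 0.921, -0.39, -0.0]
contact_force: [-0.8, 1.3, -0.2]
gripper_width: 0.403
grasp_force: 44.9
```

Emit:
{"api": "servo_tool", "payload": {
  "motion": [0,0,-0.025,0,0,0,0.9,0,0,0,0,0,0,0.9]
}}

```text
t: 19.73
eef_pos: [0.5771, 0.163, 0.2416]
tool_rot: [0.0, 0.921, -0.391, -0.0]
contact_force: [0.9, 0.1, -0.8]
gripper_width: 0.4
grasp_force: 44.9
```

```bash
python3 -c "
from h import *
st()"
```

```text
t 19.73 [0.5771 0.163  0.2416] zax [-0. -0.] q [-0.27  0.42 -0.14  1.79  0.07  0.93 -2.82] F [ 0.93  0.12 -0.8 ] M [-0.04  0.03  0.01] g 0.4 44.9
```

Emit:
{"api": "servo_tool", "payload": {
  "motion": [0,0,-0.025,0,0,0,0.9,0,0,0,0,0,0,0.9]
}}

```text
t: 19.98
eef_pos: [0.5772, 0.1631, 0.2422]
tool_rot: [-0.0, 0.92, -0.391, 0.0]
contact_force: [0.5, -0.0, -0.4]
gripper_width: 0.401
grasp_force: 44.9
```

Emit:
{"api": "servo_tool", "payload": {
  "motion": [0,0,-0.025,0,0,0,0.9,0,0,0,0,0,0,0.9]
}}

```text
t: 20.23
eef_pos: [0.5772, 0.163, 0.2427]
tool_rot: [-0.0, 0.92, -0.391, 0.0]
contact_force: [-0.4, 0.4, -1.1]
gripper_width: 0.404
grasp_force: 44.9
```

Emit:
{"api": "servo_tool", "payload": {
  "motion": [0,0,-0.025,0,0,0,0.9,0,0,0,0,0,0,0.9]
}}

```text
t: 20.48
eef_pos: [0.5772, 0.163, 0.2432]
tool_rot: [0.0, 0.92, -0.391, 0.0]
contact_force: [0.0, 0.6, -0.3]
gripper_width: 0.407
grasp_force: 44.9
```

Emit:
{"api": "servo_tool", "payload": {
  "motion": [0,0,-0.2,0,0,0,0.9,0,0,-0.4,0,0,0,0.9,0,0,-0.7,0,0,0,0.9,0,0,-0.9,0,0,0,0.9,0,0,-1,0,0,0,0.9]
}}

```text
t: 21.1
eef_pos: [0.5773, 0.163, 0.3089]
tool_rot: [-0.0, 0.92, -0.391, 0.0]
contact_force: [0.1, 0.8, -0.6]
gripper_width: 0.401
grasp_force: 44.9
```

```bash
python3 - <<'E'
from h import *
st()
print([(np.round(d['uv'],1),round(d['p'],2)) for c in('side',) if bot.read_camera(c) is not None for d in bot.boxes_of(c,'saucer')])
plan([.5035,-.147,.31])
E
```

```text
t 21.1 [0.5773 0.163  0.3089] zax [0.001 0.   ] q [-0.27  0.35 -0.14  1.73  0.06  1.06 -2.8 ] F [ 0.07  0.79 -0.56] M [-0.03  0.    0.03] g 0.401 44.9
[(array([360.6, 208.9]), 0.8), (array([306. , 208.2]), 0.76), (array([228. , 176.9]), 0.74), (array([280.8, 178.5]), 0.69), (array([365.5, 167.2]), 0.41)]
yaw -0.803 q7 -2.803 pos [0.5785 0.1635 0.3107] rows 17
[0.5, 0.79, 0.0] 0.0
[0.5, 0.79, 0.0] 0.0
[0.5, 0.79, 0.0] 0.0
[0.5, 0.79, 0.0] 0.0
[0.5, 0.79, 0.0] 0.0
[0.5, 0.79, 0.0] 0.0
[0.5, 0.79, 0.0] 0.0
[0.5, 0.79, 0.0] 0.0
[0.5, 0.79, 0.0] 0.0
[0.5, 0.79, 0.0] 0.0
[0.5, 0.79, 0.0] 0.0
[0.5, 0.79, 0.0] 0.0
[0.5, 0.79, 0.0] 0.0
[0.5, 0.79, 0.0] 0.0
[0.5, 0.79, 0.0] 0.0
[0.5, 0.79, 0.0] 0.0
[0.5, 0.79, 0.0] 0.0
```

Emit:
{"api": "servo_tool", "payload": {
  "motion": [0.61,0.95,0,0,0,0,0.9,0.61,0.95,0,0,0,0,0.9,0.61,0.95,0,0,0,0,0.9,0.61,0.95,0,0,0,0,0.9,0.61,0.95,0,0,0,0,0.9]
}}

```text
t: 21.82
eef_pos: [0.5501, 0.0502, 0.3065]
tool_rot: [0.001, 0.92, -0.392, -0.0]
contact_force: [-0.1, 0.3, -0.6]
gripper_width: 0.407
grasp_force: 44.9
```

Emit:
{"api": "servo_tool", "payload": {
  "motion": [0.61,0.95,0,0,0,0,0.9,0.61,0.95,0,0,0,0,0.9,0.61,0.95,0,0,0,0,0.9,0.61,0.95,0,0,0,0,0.9,0.61,0.95,0,0,0,0,0.9]
}}

```text
t: 22.45
eef_pos: [0.5237, -0.0594, 0.3065]
tool_rot: [0.0, 0.92, -0.392, -0.001]
contact_force: [0.7, 0.4, -0.1]
gripper_width: 0.403
grasp_force: 44.9
```

Emit:
{"api": "servo_tool", "payload": {
  "motion": [0.61,0.95,0,0,0,0,0.9,0.61,0.95,0,0,0,0,0.9,0.61,0.95,0,0,0,0,0.9,0.61,0.95,0,0,0,0,0.9]
}}

```text
t: 22.95
eef_pos: [0.5026, -0.147, 0.3065]
tool_rot: [0.0, 0.92, -0.392, -0.001]
contact_force: [1.0, 0.4, -0.4]
gripper_width: 0.401
grasp_force: 44.9
```

```bash
python3 - <<'E'
from h import *
st();plan([.506,-.1475,.13])
S=bot.read_camera('side')[:,:,::-1]
cv2.imwrite('pics/s1.png',cv2.resize(S[130:240,235:375],None,fx=5,fy=5,interpolation=2))
E
```

```text
t 22.95 [ 0.5026 -0.147   0.3065] zax [-0.002 -0.   ] q [ 0.16  0.23  0.    1.91 -0.    1.   -2.21] F [ 0.95  0.38 -0.4 ] M [ 0.05 -0.05  0.  ] g 0.401 44.9
yaw -0.805 q7 -2.21 pos [ 0.5026 -0.147   0.3065] rows 10
[0.01, -0.01, 0.88] 0.0
[0.01, -0.01, 0.88] 0.0
[0.01, -0.01, 0.88] 0.0
[0.01, -0.01, 0.88] 0.0
[0.01, -0.01, 0.88] 0.0
[0.01, -0.01, 0.88] 0.0
[0.01, -0.01, 0.88] 0.0
[0.01, -0.01, 0.88] 0.0
[0.01, -0.01, 0.88] 0.0
[0.01, -0.01, 0.88] 0.0
```

View pics/s1.png

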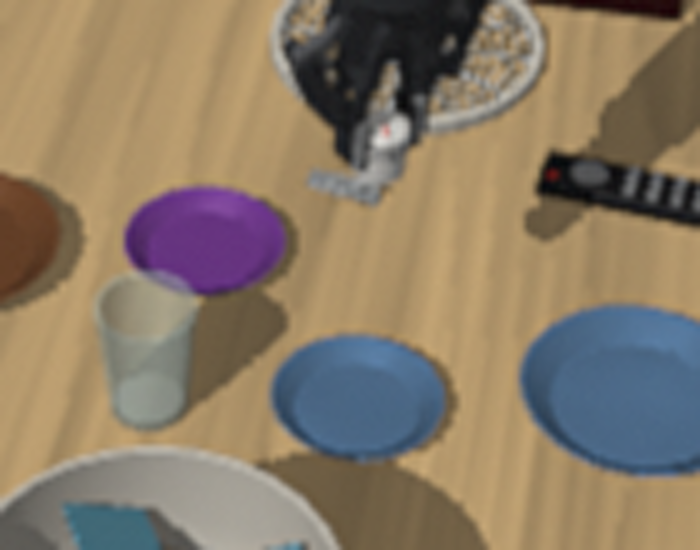

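The picture shows the cap held upright above the blue saucer, whose centre is at (358,397) in the crop. I lower it.

Emit:
{"api": "servo_tool", "payload": {
  "motion": [0.13,-0.1,0.95,0,0,0,0.9,0,0,0.95,0,0,0,0.9,0,0,0.95,0,0,0,0.9,0,0,0.95,0,0,0,0.9,0,0,0.95,0,0,0,0.9]
}}

```text
t: 23.62
eef_pos: [0.5063, -0.1462, 0.2112]
tool_rot: [0.0, 0.92, -0.392, -0.001]
contact_force: [-0.3, -0.5, 0.1]
gripper_width: 0.404
grasp_force: 44.9
```

Emit:
{"api": "servo_tool", "payload": {
  "motion": [0,0,0.95,0,0,0,0.9,0,0,0.95,0,0,0,0.9,0,0,0.95,0,0,0,0.9,0,0,0.9,0,0,0,0.9,0,0,0.5,0,0,0,0.9]
}}

```text
t: 24.25
eef_pos: [0.5062, -0.1459, 0.1261]
tool_rot: [0.0, 0.92, -0.392, -0.001]
contact_force: [1.1, -0.6, -0.6]
gripper_width: 0.403
grasp_force: 44.9
```

```bash
python3 - <<'E'
from h import *
st()
S=bot.read_camera('side')[:,:,::-1]
cv2.imwrite('pics/s2.png',cv2.resize(S[160:240,255:355],None,fx=7,fy=7,interpolation=2))
E
```

```text
t 24.25 [ 0.5062 -0.1459  0.1261] zax [-0.002 -0.   ] q [ 0.17  0.48 -0.    2.04  0.    0.62 -2.22] F [ 1.06 -0.56 -0.61] M [-0.01  0.02  0.01] g 0.403 44.9
```

View pics/s2.png

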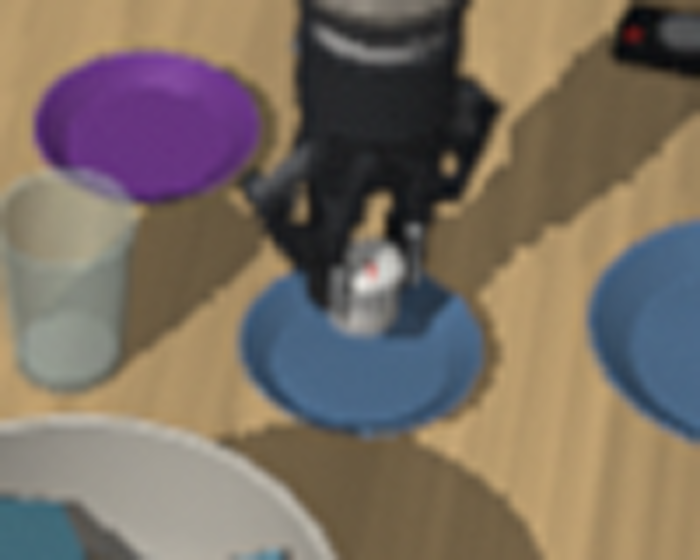

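The cap (366,285) hangs centred over the saucer (363,350), with about 30 mm left to go.

Emit:
{"api": "servo_tool", "payload": {
  "motion": [0,0,0.6,0,0,0,0.9,0,0,0.5,0,0,0,0.9,0,0,0.15,0,0,0,0.9,0,0,0.1,0,0,0,0.9]
}}

```text
t: 24.8
eef_pos: [0.5077, -0.1451, 0.1001]
tool_rot: [0.0, 0.92, -0.391, 0.0]
contact_force: [0.1, 0.3, -0.8]
gripper_width: 0.403
grasp_force: 44.9
```

Emit:
{"api": "servo_tool", "payload": {
  "motion": [0,0,0.08,0,0,0,0.9,0,0,0.08,0,0,0,0.9]
}}

```text
t: 25.05
eef_pos: [0.5078, -0.1451, 0.0971]
tool_rot: [-0.0, 0.92, -0.391, 0.0]
contact_force: [0.1, -0.5, -1.1]
gripper_width: 0.405
grasp_force: 44.9
```

Emit:
{"api": "servo_tool", "payload": {
  "motion": [0,0,0.06,0,0,0,0.9,0,0,0.06,0,0,0,0.9]
}}

```text
t: 25.3
eef_pos: [0.5077, -0.1451, 0.0945]
tool_rot: [-0.0, 0.92, -0.391, 0.0]
contact_force: [0.2, 0.4, -0.4]
gripper_width: 0.406
grasp_force: 44.9
```

Emit:
{"api": "servo_tool", "payload": {
  "motion": [0,0,0.06,0,0,0,0.9,0,0,0.04,0,0,0,0.9]
}}

```text
t: 25.55
eef_pos: [0.5076, -0.1451, 0.0925]
tool_rot: [-0.0, 0.92, -0.391, -0.0]
contact_force: [0.2, -0.9, -1.2]
gripper_width: 0.404
grasp_force: 44.9
```

Emit:
{"api": "servo_tool", "payload": {
  "motion": [0,0,0.05,0,0,0,0.9,0,0,0,0,0,0,0.9]
}}

```text
t: 25.8
eef_pos: [0.5076, -0.1451, 0.0915]
tool_rot: [0.0, 0.92, -0.391, -0.0]
contact_force: [-0.2, -0.2, -1.0]
gripper_width: 0.401
grasp_force: 44.9
```

Emit:
{"api": "servo_tool", "payload": {
  "motion": [0,0,0.05,0,0,0,0.9,0,0,0,0,0,0,0.9]
}}

```text
t: 26.05
eef_pos: [0.5076, -0.1451, 0.0905]
tool_rot: [0.0, 0.92, -0.391, -0.0]
contact_force: [0.3, 1.0, -1.1]
gripper_width: 0.402
grasp_force: 44.9
```

Emit:
{"api": "servo_tool", "payload": {
  "motion": [0,0,0.05,0,0,0,0.9,0,0,0,0,0,0,0.9]
}}

```text
t: 26.3
eef_pos: [0.5077, -0.1451, 0.0899]
tool_rot: [-0.0, 0.92, -0.391, 0.0]
contact_force: [-2.1, 0.9, 5.0]
gripper_width: 0.404
grasp_force: 45.5
```

Emit:
{"api": "servo_tool", "payload": {
  "motion": [0,0,-0.02,0,0,0,0.7,0,0,0,0,0,0,0.57,0,0,0,0,0,0,0.5,0,0,0,0,0,0,0.42,0,0,0,0,0,0,0.36],
  "grip_force": 20
}}

```text
t: 26.92
eef_pos: [0.5076, -0.145, 0.0899]
tool_rot: [0.0, 0.92, -0.391, -0.0]
contact_force: [0.2, -0.1, -0.2]
gripper_width: 0.637
grasp_force: 0.0
```

Emit:
{"api": "servo_tool", "payload": {
  "motion": [0,0,-0.1,0,0,0,0.36,0,0,-0.3,0,0,0,0.36,0,0,-0.6,0,0,0,0.36,0,0,-0.8,0,0,0,0.36,0,0,-1,0,0,0,0.36]
}}

```text
t: 27.55
eef_pos: [0.5077, -0.1451, 0.1473]
tool_rot: [-0.0, 0.92, -0.391, 0.0]
contact_force: [0.4, -0.4, 0.5]
gripper_width: 0.643
grasp_force: 0.0
```

Emit:
{"api": "servo_tool", "payload": {
  "motion": [0,0,-1,0,0,0,0.36,0,0,-1,0,0,0,0.36,0,0,-1,0,0,0,0.36,0,0,-1,0,0,0,0.36,0,0,-0.5,0,0,0,0.36]
}}

```text
t: 28.18
eef_pos: [0.5081, -0.1452, 0.238]
tool_rot: [-0.0, 0.92, -0.391, 0.001]
contact_force: [-0.4, -0.1, 0.4]
gripper_width: 0.644
grasp_force: 0.0
```

```bash
python3 - <<'E'
from h import *
st()
S=bot.read_camera('side')[:,:,::-1]
cv2.imwrite('pics/s3.png',cv2.resize(S[160:240,255:355],None,fx=7,fy=7,interpolation=2))
E
```

```text
t 28.18 [ 0.5081 -0.1452  0.238 ] zax [ 0.003 -0.   ] q [ 0.16  0.31  0.    1.97 -0.    0.85 -2.21] F [-0.4  -0.08  0.45] M [-0.   -0.02 -0.  ] g 0.644 0.0
```

View pics/s3.png

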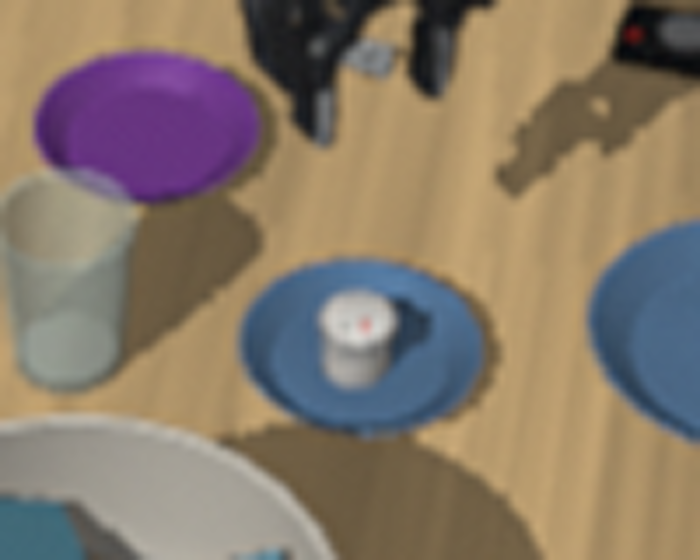

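The cap stands upright at (358,340), in the middle of the saucer, and the hand is clear of everything. I hand in.

```bash
python3 -c "
from station import bot
print(bot.hand_in())"
```

```text
the job is handed in; nothing more can be done
None
```

The cap was unscrewed clockwise and now stands upright, released, near the centre of the smaller blue saucer; the job was handed in at about 28 s of the 72 s allowed, but the hand-in returned no verdict.

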